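# Turn the parts carousel and stock its empty bin

### The arm

A 6-joint arm with a two-finger parallel gripper is mounted at the origin on the work surface. World frame = base frame: x ahead of the robot, y to its left, z up, the work surface at z = 0. Lengths are in mm, angles in degrees, forces in N, time in s.
With the tool pointing down it reaches from about 350 to 850 mm from the base axis. Payload 8.1 kg.
Tool frame: the origin (TCP) lies midway between the tips of the shut fingers; the grasp point (between the pads) lies 19 mm behind it (r.grasp_offset is the distance from the TCP to the grasp point, in mm); z points along the fingers, x is the direction in which the jaws open and shut, and the axes are right-handed (so a half turn about z gives the same grasp; the last joint's range is limited). The gripper opens to 85 mm and grips with 20 to 120 N. Pads are 22 mm wide; open, the fingers measure 114 mm over their backs; the gripper's body (76 mm by 85 mm) begins 54 mm behind the grasp point. The pads swing forward as they close: fully open they stand 13 mm farther back than shut.
Start: joints at [-78.747, 7.471, 85.268, -0, 87.261, -4.893], TCP at [166.871, -576.333, 231.292] pointing down, gripper open.
Joint ranges: [-169.43, 169.43], [-51.17, 129.36], [1.28, 143.12], [-76.62, 256.62], [0, 156.53], [-152.29, 152.29]. Speed limits (degrees/s): [136.94, 136.94, 159.86, 180, 180, 180].

### API

Orientations are given as [roll, pitch, yaw] about the fixed x, y, z axes, in that order (R = Rz(yaw) Ry(pitch) Rx(roll)).
In Python, from bench import r, optics, hand_in gives the robot as it stands.
- The arm moves only by the shell command python3 -m pendant 'ROWS' [FORCE]. ROWS is JSON, a list of rows, each a list of 5 numbers: the opening, from 0 (shut) to 1 (fully open), then the shift along the tool's x, y, z in mm, then the turn about the tool's z in degrees. A call has 1 to 10 rows; each row shifts and turns the commanded pose from where the row before left it, along the tool's axes as they then stand; what a row does not reach is not made up. A row lasts 1/10 s, in which the tool goes at most 50 mm and 8.59 degrees, less where a joint would pass 70% of its speed; a pose out of reach is approached as far as the arm can. A call with a gripper value outside its range is refused whole. The fingers move at their own pace and stop on an object; FORCE is the grip in N (left out, the last holds). Time passes only in rows, so rows that do not move let the fingers close. It gives the time, the measured TCP pose, the force and the opening at its end, in the units of the state.
- r.sense(): the state, without advancing time (a new reading comes with each control period).
- optics.snapshot(name): name is "scene" or "top" or "wrist"; returns (picture, depth): 400x640x3 uint8, blue, green, red; 400x640 float32, mm along the optical axis (not along the pixel's ray), 0 where there is no reading.
- optics.camera_params(name): a dict with "camera_matrix" (3x3 intrinsics, pixels), "k1" (the pictures are not rectified: a ray, as slopes to the right and down, at radius r is drawn at 1 + k1 r^2 times it, then the intrinsics apply), "eye" and "orientation" of the camera in the world. Camera axes: x right, y down, z forward; pixel columns grow to the right and rows downward; lengths in mm; the calibration is good to about 2 mm. A picture is of the moment at which its call begins: read the wrist's pose just before it. camera_params takes no time and is no camera call; for the wrist camera it gives the pose at the moment of the call.
- hand_in(): hands the job in, once; it reports no verdict.
Trained networks look in the newest picture that a camera, given by its name, has taken for a name from the list of things; names that differ only in an ending like _2 or _b are one class to them, and where a whole thing is asked for, a point or a joint stands for the part that bears it (a point fixed in the world has none). Each returns a list of dicts, best first, with "score" (0 to 1); they miss things now and then, are a little off and sometimes report something else, mostly with a low value. They report only what shows in the picture. A call takes as long as a camera call.
- optics.search_frame(camera, query): "at" ([x, y, z] in mm, in world coordinates, good to about 4 mm: the middle of the surface that is visible of it).
The state is a dict: "time": time; "joint_pos": joint angles; "qd": joint speeds; "joint_efforts": joint torques, N m; "tool_pos": TCP position; "tcp_rot": TCP orientation; "ft_force": force on the tool from outside, world axes, zero at the start; "wrist_torque": the same for the moment, N m; "finger_gap": finger opening in mm.
Only numpy, scipy, OpenCV 4.12 (cv2) and the standard library are available. Lean on these libraries where they do the work, as an engineer would, in place of code of your own. Each camera call takes 0.05 s, during which the arm holds its last target. There are 200 camera calls.

### The job

Gently turn the parts carousel, pushing it round by the steel posts on its rim, until its empty bin faces front, in line with the pointer of the stand. Then set the two axle spacers down upright in that bin, side by side in a neat row across its middle, one in the left half and one in the right, with the bin still at the pointer. Do not knock the spacers over or drop them in, and leave the bottle, the carton and the wrench where they are.

Things in the scene. Friction and masses are not known exactly. Their poses are not given: they have to be found in the camera images.
- stand: Fixed dark steel foot of the parts carousel, 260 mm across, under the disc. Origin on the bench at the turning axis, z up. A flat aluminium pointer (24 mm wide, 6 mm high, arrow tip) lies on the bench along the stand's -x axis and sticks out from under the disc, its point 250 mm from the axis: that direction is the front.
- carousel: Grey disc 370 mm across, 28 to 40 mm above the bench, turning without stops either way about the stand's vertical axis; drag 0.3 N m, stays where left. Origin on the axis at bench level. Four red open bins stand on it along its -x (empty), -y, +x, +y axes, centres 110 mm out; the others hold fixed stock up to 102 mm above the bench. Hub 40 mm across, 70 mm high.
- post (a point): Top of one of four upright round steel posts for pushing the disc round; 18 mm diameter, 40 to 100 mm above the bench, 165 mm from the axis. They stand between the bins, on the diagonals of the disc's x and y axes (this one between +x and +y; the others every 90 degrees). Nearest bin corners about 70 mm from a post's axis.
- empty_bin (a point): Centre of the empty bin's floor, 44 mm above the bench, 110 mm from the axis on the disc's -x axis. x points to the turning axis, y across the bin, z up. Inside 92 mm (x) by 112 mm (y), walls 4 mm; wall tops above the bench: outer 61 mm, sides 70, inner 76. When the bin faces front this point lies on the stand's -x axis.
- spacer_a: Axle spacer, plain aluminium, standing upright on the bench: 32 mm diameter, 90 mm tall, with a foot flange 40 mm across and 10 mm high (blending into the body at 12 mm), dark round bore on top; about 0.2 kg. Origin at the centre of its underside, z up along its axis.
- spacer_b: The second axle spacer, identical to the first.
- oil_bottle: Bystander: white bottle 60 mm across, 160 mm tall, black cap; origin at the centre of its underside.
- carton: Bystander: cardboard carton 90 x 120 x 80 mm high; origin at the centre of its underside.
- wrench: Bystander: steel wrench 180 mm long lying flat along its x axis; origin under its middle.

How it is judged (in metres and radians):
On the way:
1. the empty bin is turned to the front (its floor centre within 13 mm of the pointer's line) and at rest, with both spacers still outside it (y of empty_bin in the frame of stand between -0.013 and 0.013 m and x of empty_bin in the frame of stand below 0 m and angular speed of carousel below 0.05 rad/s and horizontal distance between each of spacer_a, spacer_b and empty_bin above 0.09 m), for 0.2 s.
At the end, for the whole second after the job is handed in: Empty bin at rest at the front (floor centre within 13 mm of the pointer's line); both spacers in it upright (0.1 rad), flange on the floor, at rest, released, within 18 mm of the cross line through its middle, one 12 to 45 mm to the left, the other 12 to 45 mm to the right (y of empty_bin in the frame of stand between -0.013 and 0.013 m and x of empty_bin in the frame of stand below 0 m and angular speed of carousel below 0.05 rad/s and x of spacer_a in the frame of empty_bin between -0.018 and 0.018 m and z of spacer_a in the frame of empty_bin between -0.004 and 0.006 m and angle between each of spacer_a, spacer_b's own z axis and vertical below 0.1 rad and linear speed of each of spacer_a, spacer_b below 0.02 m/s and contact force between each of spacer_a, spacer_b and the fingers below 0.1 N and x of spacer_b in the frame of empty_bin between -0.018 and 0.018 m and z of spacer_b in the frame of empty_bin between -0.004 and 0.006 m and ((y of spacer_a in the frame of empty_bin between 0.012 and 0.045 m and y of spacer_b in the frame of empty_bin between -0.045 and -0.012 m) or (y of spacer_b in the frame of empty_bin between 0.012 and 0.045 m and y of spacer_a in the frame of empty_bin between -0.045 and -0.012 m))); the robot touches nothing.
It fails at once if the bottle, the carton or the wrench is moved more than 30 mm (distance of any of oil_bottle, carton, wrench from where it was at the start of the episode above 0.03 m).
It fails at once if a spacer is knocked over (tilted more than 0.8 rad) (angle between any of spacer_a, spacer_b's own z axis and vertical above 0.8 rad).
It fails at once if a spacer is dropped or slammed into the carousel (more than 70 N) (contact force between any of spacer_a, spacer_b and carousel above 70 N).
It fails at once if the carousel is spun hard (more than 4 rad/s) (angular speed of carousel above 4 rad/s).
It also fails if it takes over 72 s, if anything falls off the work surface, if the arm or the gripper's body presses on something with over 40 N, if the wrist force passes 120 N, or if a joint passes its speed limit or range.

## Working session

There is one attempt and no reset: what is moved stays moved. The work goes in short steps, Python scripts to look and compute and a shell command to move; the robot and the scene stay as the last step left them, time stands still between calls to the robot, and variables do not carry over. Pictures are saved under pics/ and viewed, about 8 in all and at most 12, crops included, and the job is handed in when it is done.

```bash
ls; mkdir -p pics
python3 - <<'E'
from bench import r, optics
import cv2
s=r.sense(); print(s['time'],s['tool_pos'],s['tcp_rot'],s['finger_gap'])
for c in ("scene","top"):
    p,d=optics.snapshot(c); cv2.imwrite(f"pics/{c}0.png",p)
    k=optics.camera_params(c); print(c,k)
    for q in ("stand","carousel","post","empty_bin","spacer_a","oil_bottle","carton","wrench"):
        for h in optics.search_frame(c,q)[:4]: print(q,[round(float(v)) for v in h['at']],round(h['score'],2))
print(r.sense()['time'])
E
```

```text
pics
0.0 [ 166.75901461 -575.78246385  230.2075978 ] [-1.79990383e+02  1.07536770e-01 -7.38552475e+01] 85.25209419153025
scene {'camera_matrix': array([[370.74125307,   0.        , 321.96773859],
       [  0.        , 370.74125307, 200.07830867],
       [  0.        ,   0.        ,   1.        ]]), 'k1': 0.01374776842043351, 'eye': array([1291.65853122,  -45.71121994,  867.48713918]), 'orientation': array([-136.14517316,   -1.11950455,   89.72543174])}
carousel [627, 150, 48] 0.78
post [626, 150, 46] 0.58
empty_bin [624, 148, 45] 0.78
empty_bin [629, 149, 45] 0.57
spacer_a [479, -363, 53] 0.68
spacer_a [429, -228, 53] 0.58
carton [709, -395, 77] 0.61
wrench [413, 383, 5] 0.67
top {'camera_matrix': array([[420.78470391,   0.        , 322.55759326],
       [  0.        , 420.78470391, 202.25555798],
       [  0.        ,   0.        ,   1.        ]]), 'k1': -0.07114690462344973, 'eye': array([ 463.41481856,   -9.81404536, 1400.44718311]), 'orientation': array([-176.51097037,   -0.91696502,  -89.54340612])}
stand [582, 148, 44] 0.9
carousel [582, 152, 39] 0.65
post [582, 150, 43] 0.72
empty_bin [584, 150, 45] 0.58
spacer_a [464, -361, 70] 0.61
oil_bottle [709, -206, 103] 0.68
carton [685, -404, 77] 0.8
wrench [410, 370, 7] 0.67
0.9
```

View pics/top0.png

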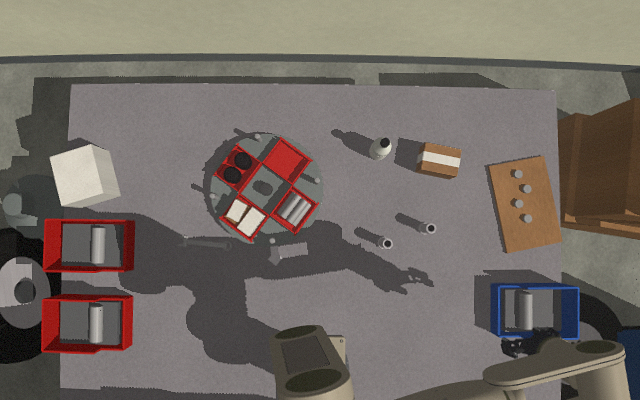

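View pics/scene0.png

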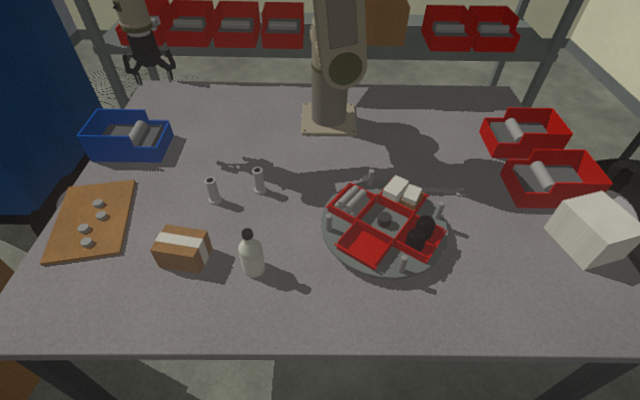

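The top view shows the carousel around (263,187), with the empty bin at upper right (288,157). The spacers are at (388,243) and (431,228), and the wrench is near (205,242). Next I zoom in for the pointer and posts.

```bash
cat > h.py <<'E'
import numpy as np, cv2
from scipy.spatial.transform import Rotation as Ro
from bench import r, optics
def cam(c):
    k=optics.camera_params(c); return k['camera_matrix'],k['k1'],np.array(k['eye']),Ro.from_euler('xyz',k['orientation'],degrees=True).as_matrix()
def proj(P,K):
    M,k1,e,R=K; q=(np.atleast_2d(P)-e)@R; s=q[:,:2]/q[:,2:]; s=s*(1+k1*(s**2).sum(1,keepdims=True))
    return s@M[:2,:2].T+M[:2,2]
def ray(uv,K):
    M,k1,e,R=K; s=(np.array(uv,float)-M[:2,2])/[M[0,0],M[1,1]]; u=s.copy()
    for _ in range(10): u=s/(1+k1*(u@u))
    return R@np.array([u[0],u[1],1.])
def atz(uv,z,K):
    d=ray(uv,K); return K[2]+d*(z-K[2][2])/d[2]
def atdepth(uv,dep,K): return K[2]+ray(uv,K)*dep
def tri(uv1,K1,uv2,K2):
    A=[];b=[]
    for uv,K in((uv1,K1),(uv2,K2)):
        d=ray(uv,K);d/=np.linalg.norm(d);Pm=np.eye(3)-np.outer(d,d);A.append(Pm);b.append(Pm@K[2])
    return np.linalg.lstsq(np.vstack(A),np.hstack(b),rcond=None)[0]
def rectify(img,K,x0,x1,y0,y1,z,s):
    "plane z map: rows down = -x, cols right = -y, s px/mm"
    xs=np.arange(x1,x0,-1/s); ys=np.arange(y1,y0,-1/s); X,Y=np.meshgrid(xs,ys,indexing='ij')
    uv=proj(np.stack([X.ravel(),Y.ravel(),np.full(X.size,z)],1),K).reshape(X.shape+(2,)).astype(np.float32)
    return cv2.remap(img,uv[...,0],uv[...,1],cv2.INTER_CUBIC)
E
python3 - <<'E'
import cv2,numpy as np
a=cv2.imread('pics/top0.png'); b=cv2.imread('pics/scene0.png')
a=cv2.resize(a[120:275,180:340],None,fx=3.5,fy=3.5,interpolation=cv2.INTER_CUBIC)
cv2.imwrite('pics/c1.png',a)
E
```

```text
(no output)
```

View pics/c1.png

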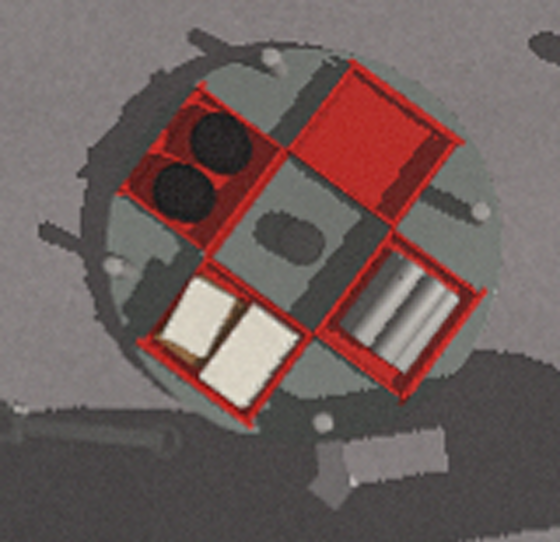

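The crop shows post tops at crop (270,57), (482,212), (323,422) and (115,266). The empty bin is at (375,145) and the hub near (288,240). The pointer is a grey arrow at (330,475) with its tip near (335,507). The bright quad beside it looks like a lit patch of bench.

Run:
```python
from h import *
K=cam('top'); Ks=cam('scene')
f=lambda u,v:(180+(u+.5)/3.5-.5,120+(v+.5)/3.5-.5)
P=[atz(f(*q),100,K)[:2] for q in((270,57),(482,212),(323,422),(115,266))]
c=np.mean(P,0); print('posts',np.round(P,1),'c',c,[np.linalg.norm(p-c).round(1) for p in P],[np.degrees(np.arctan2(*(p-c)[::-1])).round(1) for p in P])
# bin inner floor corners
b=atz(f(372,148),44,K)[:2]; print('bin',b,np.linalg.norm(b-c),np.degrees(np.arctan2(*(b-c)[::-1])))
t=atz(f(335,507),6,K)[:2]; print('tip',t,np.linalg.norm(t-c),np.degrees(np.arctan2(*(t-c)[::-1])))
a=cv2.imread('pics/top0.png')
A=rectify(a,K,c[0]-290,c[0]-150,c[1]-110,c[1]+90,6,3.5)
A=cv2.convertScaleAbs(A,alpha=1.5)
cv2.imwrite('pics/c2.png',A); print(A.shape)
# spacers: top centre triangulation
for q in ('spacer_a',): pass
print([atz(x,90,K).round(1) for x in((388,243),(431,228))])
```

```text
posts [[749.  177.5]
 [611.3 -13.3]
 [424.4 125. ]
 [560.4 311.6]] c [586.28056443 150.199992  ] [np.float64(165.0), np.float64(165.4), np.float64(163.8), np.float64(163.5)] [np.float64(9.5), np.float64(-81.3), np.float64(-171.1), np.float64(99.1)]
bin [676.46954238  89.17528233] 108.89475163866466 -34.083522644161846
tip [341.88593101 122.353566  ] 245.97593436650106 -173.49972811473575
(490, 700, 3)
[array([ 418.1, -235.2,   90. ]), array([ 465.6, -371.1,   90. ])]
```

View pics/c2.png

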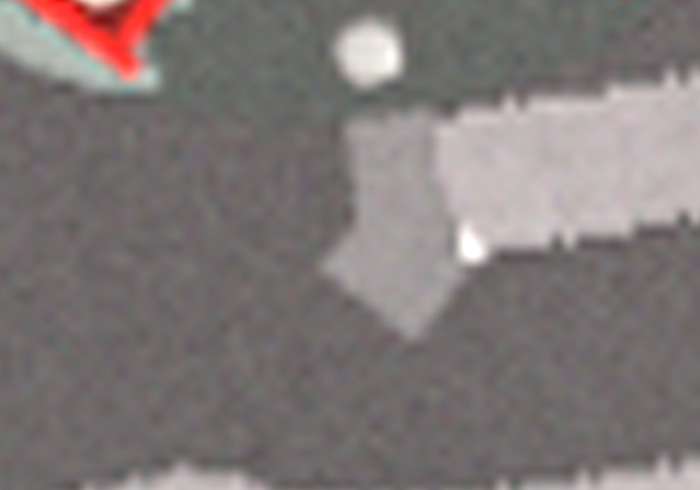

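The pointer tip is at (415,338) in the rectified crop and its shaft starts at (390,120). Both put the front at about −173.4°. The bins sit at post angles ±45°, so the empty bin is at about −36° and needs about 137.5° clockwise. I'll grip the far post lightly and carry it along the arc.

```bash
cat >> h.py <<'E'
def delta(target,yaw=None):
    "shift in tool axes to target xyz; turn about tool z to yaw"
    s=r.sense(); R=Ro.from_euler('xyz',s['tcp_rot'],degrees=True).as_matrix()
    print('t',round(s['time'],2),'pos',np.round(s['tool_pos'],1),'yaw',round(s['tcp_rot'][2],1),'gap',round(s['finger_gap'],1),'F',np.round(s['ft_force'],1),'j',np.round(s['joint_pos'],0))
    print('shift',np.round((np.array(target)-s['tool_pos'])@R,1),'turn',None if yaw is None else round((s['tcp_rot'][2]-yaw+180)%360-180,1))
E
python3 -c "
from h import *
delta([749,177.5,231],99.3)"
python3 -m pendant '[[0.5,-26,-36,0,0],[0.5,-26,-36,0,0],[0.5,-26,-36,0,0],[0.5,-26,-36,0,0],[0.5,-26,-36,0,0],[0.5,-26,-36,0,0],[0.5,-26,-36,0,0],[0.5,-26,-36,0,0],[0.5,-26,-36,0,0],[0.5,-26,-36,0,0]]' 20
python3 -m pendant '[[0.5,-26,-36,0,0],[0.5,-26,-36,0,0],[0.5,-26,-36,0,0],[0.5,-26,-36,0,0],[0.5,-26,-36,0,0],[0.5,-26,-36,0,0],[0.5,-26,-36,0,0],[0.5,-26,-36,0,0],[0.5,-26,-36,0,0],[0.5,-26,-36,0,0]]'
python3 -c "
from h import *
delta([749,177.5,231],99.3)"
```

```text
t 0.9 pos [ 166.9 -576.3  231.3] yaw -73.9 gap 85.3 F [0.3 0.2 0.3] j [-79.   7.  85.   0.  87.  -5.]
shift [-5.623e+02 -7.688e+02  3.000e-01] turn -173.2
time: 1.9
tool_pos: [441.3, -224.9, 231.6]
tcp_rot: [-180.0, -0.0, -73.9]
ft_force: [1.4, -0.8, 0.5]
finger_gap: 42.5
time: 2.9
tool_pos: [714.8, 125.0, 231.2]
tcp_rot: [-180.0, -0.0, -73.8]
ft_force: [0.6, -0.5, 0.4]
finger_gap: 42.8
t 2.9 pos [714.8 125.  231.2] yaw -73.8 gap 42.8 F [ 0.6 -0.5  0.4] j [ 6. 27. 62. -0. 91. 80.]
shift [-40.9 -47.5   0.2] turn -173.1
```

```bash
python3 -m pendant '[[0.5,-20,-24,0,0],[0.5,-20.9,-23.5,0,0],[0.5,0,0,0,-8.5],[0.5,0,0,0,-8.5],[0.5,0,0,0,-8.5],[0.5,0,0,0,-8.5],[0.5,0,0,0,-8.5],[0.5,0,0,0,-8.5],[0.5,0,0,0,-8.5],[0.5,0,0,0,-8.5]]'
python3 -m pendant '[[0.5,0,0,0,-8.5],[0.5,0,0,0,-8.5],[0.5,0,0,0,-8.5],[0.5,0,0,0,-8.5],[0.5,0,0,0,-8.5],[0.5,0,0,0,-8.5],[0.5,0,0,0,-8.5],[0.5,0,0,0,-8.5],[0.5,0,0,0,-8.5],[0.5,0,0,0,-8.5]]'
python3 -m pendant '[[0.5,0,0,0,-8.5],[0.5,0,0,0,-8.5],[0.5,0,0,0,-3.1],[0.5,0,0,0,0]]'
python3 - <<'E'
from h import *
delta([749,177.5,68],99.3)
p,d=optics.snapshot('wrist'); K=cam('wrist'); cv2.imwrite('pics/w1.png',p)
print(proj([[749,177.5,100],[586.3,150.2,70],[676,86,44]],K).round(0))
E
```

```text
time: 3.9
tool_pos: [748.1, 175.9, 231.1]
tcp_rot: [180.0, 0.0, -5.5]
ft_force: [-0.7, 1.4, -0.8]
finger_gap: 42.9
time: 4.9
tool_pos: [748.1, 175.8, 231.1]
tcp_rot: [-180.0, 0.0, 79.5]
ft_force: [0.3, 1.1, -0.7]
finger_gap: 42.8
time: 5.3
tool_pos: [748.1, 175.9, 231.1]
tcp_rot: [-180.0, 0.0, 99.3]
ft_force: [-0.9, 0.6, 0.1]
finger_gap: 42.6
t 5.3 pos [748.1 175.9 231.1] yaw 99.3 gap 42.6 F [-0.9  0.6  0.1] j [  9.  35.  51.  -0.  94. -90.]
shift [  1.5   1.2 163.1] turn -0.0
[[322. 192.]
 [320. -15.]
 [237.  87.]]
```

View pics/w1.png

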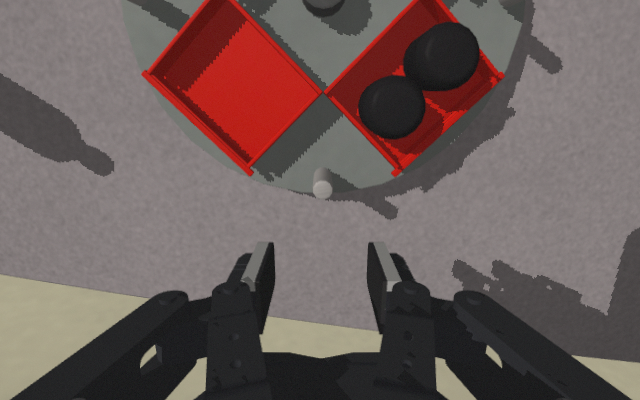

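The wrist view shows the far post top at (322,188), predicted (322,192), so the map agrees within 2 mm. Next I descend and grip.

```bash
python3 -m pendant '[[0.5,1.5,1.2,20,0],[0.5,0,0,30,0],[0.5,0,0,30,0],[0.5,0,0,30,0],[0.5,0,0,30,0],[0.5,0,0,18,0],[0.5,0,0,5,0],[0.5,0,0,0,0],[0.2,0,0,0,0],[0.2,0,0,0,0]]' 20
python3 -m pendant '[[0,0,0,0,0],[0,0,0,0,0],[0,0,0,0,0],[0,0,0,0,0]]' 20
python3 - <<'E'
from h import *
delta([749,177.5,68],99.3)
p=r.sense()['tool_pos'][:2]-np.array([586.3,150.2]); print(np.hypot(*p),np.degrees(np.arctan2(p[1],p[0])))
E
```

```text
time: 6.35
tool_pos: [750.6, 177.9, 71.1]
tcp_rot: [179.8, -0.0, 99.2]
ft_force: [-0.6, 0.4, 3.2]
finger_gap: 17.3
time: 6.75
tool_pos: [750.6, 177.8, 71.1]
tcp_rot: [179.8, -0.0, 99.2]
ft_force: [0.4, -0.1, 6.4]
finger_gap: 17.5
t 6.75 pos [750.6 177.8  71.1] yaw 99.2 gap 17.5 F [ 0.4 -0.1  6.4] j [ 10.  40.  61.   0.  79. -90.]
shift [-0.1 -1.7  3.1] turn -0.1
166.62881405575044 9.5462676473784
```

```bash
python3 -m pendant '[[0,-7.2,-0.2,0,2.5],[0,-14.4,-0.6,0,5],[0,-14.4,-0.6,0,5],[0,-14.4,-0.6,0,5],[0,-14.4,-0.6,0,5],[0,-14.4,-0.6,0,5],[0,-14.4,-0.6,0,5],[0,-14.4,-0.6,0,5],[0,-14.4,-0.6,0,5],[0,-14.4,-0.6,0,5]]' 20
python3 - <<'E'
from h import *
s=r.sense();p=s['tool_pos'][:2]-np.array([586.3,150.2]); print(np.hypot(*p),np.degrees(np.arctan2(p[1],p[0])),s['tcp_rot'][2],s['wrist_torque'])
E
```

```text
time: 7.75
tool_pos: [717.1, 48.9, 71.1]
tcp_rot: [179.9, -0.2, 51.6]
ft_force: [-2.9, 4.2, 9.4]
finger_gap: 17.2
165.42498889246377 -37.7630304120743 51.563313781499545 [0.5008626  0.49262141 0.10968249]
```

Forces are small and the arc tracks, so I continue.

```bash
python3 -m pendant '[[0,-14.4,-0.6,0,5],[0,-14.4,-0.6,0,5],[0,-14.4,-0.6,0,5],[0,-14.4,-0.6,0,5],[0,-14.4,-0.6,0,5],[0,-14.4,-0.6,0,5],[0,-14.4,-0.6,0,5],[0,-14.4,-0.6,0,5],[0,-14.4,-0.6,0,5],[0,-14.4,-0.6,0,5]]' 20
python3 -m pendant '[[0,-14.4,-0.6,0,5],[0,-14.4,-0.6,0,5],[0,-14.4,-0.6,0,5],[0,-14.4,-0.6,0,5],[0,-14.4,-0.6,0,5],[0,-14.4,-0.6,0,5],[0,-14.4,-0.6,0,5],[0,-8.6,-0.2,0,3],[0,-6.9,-0.1,0,2.4],[0,0,0,0,0]]' 20
python3 - <<'E'
from h import *
s=r.sense();p=s['tool_pos'][:2]-np.array([586.3,150.2]); print(np.hypot(*p),np.degrees(np.arctan2(p[1],p[0])),s['tcp_rot'][2],s['wrist_torque'])
E
```

```text
time: 8.75
tool_pos: [592.9, -14.3, 71.0]
tcp_rot: [-180.0, -0.3, 1.6]
ft_force: [0.4, 4.3, 9.9]
finger_gap: 17.6
time: 9.75
tool_pos: [484.2, 21.2, 70.9]
tcp_rot: [-179.9, -0.2, -38.7]
ft_force: [-4.7, -1.9, 13.0]
finger_gap: 17.2
164.5740741619716 -128.36054288121846 -38.7238171634556 [-0.41962461  0.8126754  -0.01300568]
```

```bash
python3 -m pendant '[[0.5,0,0,0,0],[0.5,0,0,0,0],[0.5,0,0,0,0],[0.5,0,0,-20,0],[0.5,0,0,-35,0],[0.5,0,0,-35,0],[0.5,0,0,-35,0],[0.5,0,0,-35,0]]' 20
python3 - <<'E'
from h import *
delta([418,-235,231],-38.7)
E
```

```text
time: 10.55
tool_pos: [482.8, 21.4, 229.4]
tcp_rot: [180.0, 0.0, -38.7]
ft_force: [1.1, -0.2, -0.8]
finger_gap: 42.5
t 10.55 pos [482.8  21.4 229.4] yaw -38.7 gap 42.5 F [ 1.1 -0.2 -0.8] j [ -4. -11. 103.   0.  87.  35.]
shift [109.5 240.7  -1.6] turn 0.0
```

```bash
python3 -m pendant '[[0.8,18,40,0,0],[0.8,18,40,0,0],[0.8,18,40,0,0],[0.8,18,40,0,0],[0.8,18,40,0,0],[0.8,19.5,40.7,-1.6,0],[0.8,0,0,0,0]]'
python3 - <<'E'
from h import *
delta([418,-235,231],-38.7)
Kw=cam('wrist'); w,dw=optics.snapshot('wrist'); 
for h in optics.search_frame('wrist','spacer_a')[:3]: print(np.round(h['at'],1),h['score'])
t,dt=optics.snapshot('top'); cv2.imwrite('pics/w2.png',w); cv2.imwrite('pics/top2.png',t); np.savez('w2.npz',dw=dw,M=Kw[0],k1=Kw[1],e=Kw[2],R=Kw[3])
K=cam('top'); c=np.array([586.3,150.2])
A=rectify(t,K,320,820,-90,390,70,1.1)
cv2.imwrite('pics/both.png',np.hstack([A[:,:],w[:,60:580][:400].repeat(1,0) if 0 else cv2.copyMakeBorder(cv2.resize(w,(272*1,170)),0,A.shape[0]-170,0,0,cv2.BORDER_CONSTANT)])); print(A.shape)
a=np.radians(-173.4)
for rr in(250,110): print(proj([[*(c+rr*np.array([np.cos(a),np.sin(a)])),44]],K))
for q,z in((( -128.4+90*i),100) for i in range(4)): print(proj([[*(c+165*np.array([np.cos(np.radians(q)),np.sin(np.radians(q))])),z]],K).round(1))
E
```

```text
time: 11.25
tool_pos: [416.6, -239.5, 229.8]
tcp_rot: [179.9, -0.0, -39.0]
ft_force: [1.0, 0.0, 0.2]
finger_gap: 68.2
t 11.25 pos [ 416.6 -239.5  229.8] yaw -39.0 gap 68.2 F [1.  0.  0.2] j [-36. -11. 104.  -0.  88.   3.]
shift [-1.8 -4.4 -1.2] turn -0.3
[ 423.7 -230.    93.6] 0.76
[ 465.8 -358.8   72.6] 0.65
(550, 528, 3)
[[274.4820017 266.7621268]]
[[270.05578602 223.2738383 ]]
[[305.9 221.2]]
[[298.1 146.8]]
[[223.8 154.7]]
[[230.7 229.2]]
```

View pics/both.png

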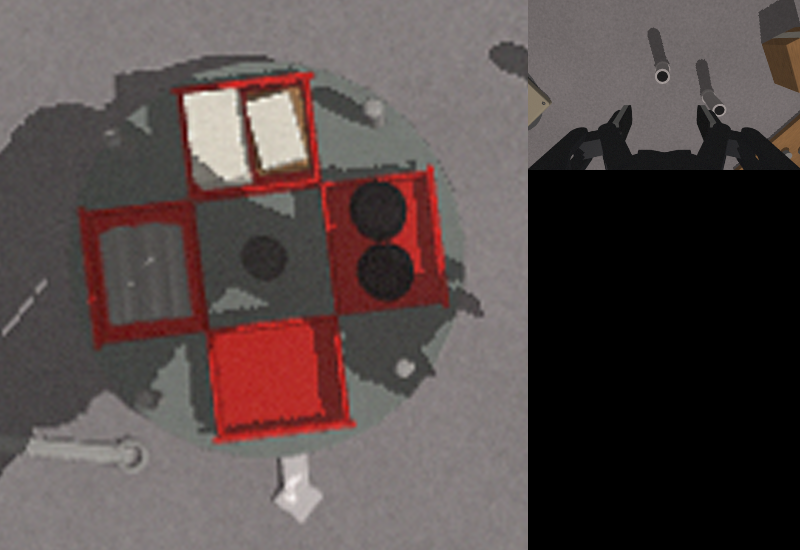

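View pics/w2.png

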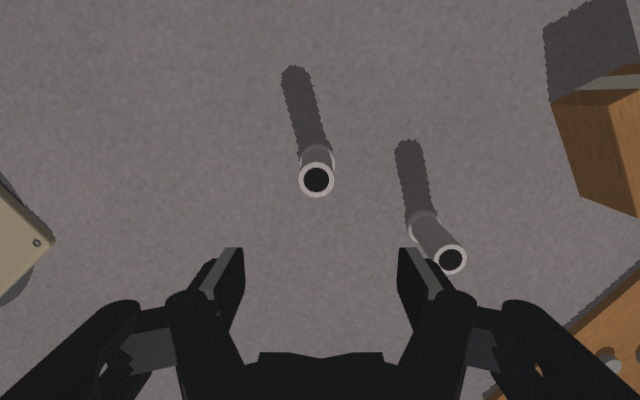

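The rectified top view shows the empty bin at the front (centre (280,378)), the pointer tip at (302,522), and posts at (374,108) and (404,367). The wrist view shows spacer bores at (317,180) and (450,259).

Run:
```python
from h import *
z=np.load('w2.npz'); Kw=(z['M'],float(z['k1']),z['e'],z['R']); K=cam('top')
t=cv2.imread('pics/top2.png'); w=cv2.imread('pics/w2.png')
# dark bores: centroid refine in wrist
g=cv2.cvtColor(w,cv2.COLOR_BGR2GRAY)
def bore(u,v,n=13):
    m=g[v-n:v+n+1,u-n:u+n+1]<40; k,l,s,cc=cv2.connectedComponentsWithStats(m.astype(np.uint8)); i=l[n,n]; return cc[i]+[u-n,v-n],s[i][4]
for (u,v),(a,b) in (((317,180),(388,243)),((450,259),(431,228))):
    uv,ar=bore(u,v); dd=z['dw'][v-22:v+22,u-22:u+22]; ring=np.percentile(dd[dd>0],2)
    print(uv,ar,'z=90:',atz(uv,90,Kw).round(1),'depth rim:',atdepth(uv,ring,Kw).round(1),'tri w/ top:',tri(uv,Kw,(a,b),K).round(1))
c=np.array([586.3,150.2]); f=lambda u,v,zz:atz(proj([[820-v/1.1,390-u/1.1,70]],K)[0],zz,K)[:2]
for n,u,v,zz in(('post',374,108,100),('post',404,367,100),('tip',302,522,6),('shaft',294,458,6),('binFL',216,441,61),('binFR',353,424,61),('binBL',211,328,76),('binBR',338,317,76)):
    p=f(u,v,zz); q=p-c; print(n,p.round(1),np.hypot(*q).round(1),np.degrees(np.arctan2(q[1],q[0])).round(1))
```

```text
[315.9688196  179.45657016] 449 z=90: [ 414.4 -232.8   90. ] depth rim: [ 415.  -232.2   93.5] tri w/ top: [ 419.1 -228.9  119.6]
[450.16470588 259.25294118] 340 z=90: [ 463.4 -370.1   90. ] depth rim: [ 460.7 -255.5  263.7] tri w/ top: [ 464.5 -371.9   87.2]
post [716.   48.7] 164.7 -38.1
post [485.8  22. ] 162.9 -128.1
tip [339.8 121.5] 248.2 -173.4
shaft [400.8 129.1] 186.7 -173.5
binFL [418.8 195. ] 173.4 165.0
binFR [434.4  69.6] 172.0 -152.1
binBL [521.6 197.2] 80.0 144.0
binBR [531.5  82.3] 87.2 -128.9
```

The bin is at about −173.3° and the pointer at −173.45°, so they agree within about 1 mm. Spacer at (415,−233), top near 90–93 mm. Next I descend and grip at about 55–60 mm.

```bash
python3 -c "
from h import *
delta([414.8,-232.8,36])"
```

```text
t 11.4 pos [ 418.2 -234.7  229.5] yaw -38.7 gap 68.1 F [-0.3  0.1  0.7] j [-35. -11. 104.   0.  88.   3.]
shift [ -3.6   0.7 193.5] turn None
```

```bash
cat >> h.py <<'E'
def bores(name):
    K=cam('wrist'); s=r.sense(); w,d=optics.snapshot('wrist'); cv2.imwrite(f'pics/{name}.png',w)
    g=cv2.cvtColor(w,cv2.COLOR_BGR2GRAY); k,l,st,cc=cv2.connectedComponentsWithStats((g<45).astype(np.uint8))
    for i in range(1,k):
        x,y,ww,hh,a=st[i]
        if 150<a<1500 and .75<ww/hh<1.33 and a>.65*ww*hh:
            dd=d[max(0,y-12):y+hh+12,max(0,x-12):x+ww+12]; dd=dd[dd>100]
            print(cc[i].round(1),a,'z90',atz(cc[i],90,K).round(1),'depth',atdepth(cc[i],np.percentile(dd,5),K).round(1) if len(dd) else '')
E
python3 -c "
from h import *
bores('w3'); delta([414.8,-232.8,36])"
```

```text
[318.3 185.2] 444 z90 [ 414.4 -232.8   90. ] depth [ 414.8 -232.2   92.8]
t 11.45 pos [ 418.4 -234.1  229.6] yaw -38.6 gap 68.2 F [0.3 0.  0.9] j [-35. -11. 104.   0.  88.   3.]
shift [ -3.5   1.3 193.6] turn None
```

```bash
python3 -m pendant '[[0.8,-3.6,1,20,0],[0.8,0,0,30,0],[0.8,0,0,35,0],[0.8,0,0,35,0],[0.8,0,0,35,0],[0.8,0,0,25,0],[0.8,0,0,13.5,0],[0.8,0,0,0,0],[0.45,0,0,0,0],[0.3,0,0,0,0]]' 20
python3 -m pendant '[[0.2,0,0,0,0],[0.2,0,0,0,0],[0,0,0,0,0],[0,0,0,0,0],[0,0,0,0,0]]' 40
python3 -m pendant '[[0,0,0,-5,0],[0,0,0,-15,0],[0,0,0,-30,0],[0,0,0,-30,0],[0,0,0,-30,0],[0,0,0,-30,0],[0,0,0,0,0]]'
python3 -c "
from h import *
a=np.radians(-173.4);c=np.array([586.3,150.2]);u=np.array([np.cos(a),np.sin(a)]);v=np.array([-u[1],u[0]])
for s in(28,-28): print((c+110*u+s*v).round(1))
p=c+110*u+28*v
delta([*p,176],6.6)"
```

```text
time: 12.45
tool_pos: [416.2, -234.1, 38.3]
tcp_rot: [-180.0, -0.2, -38.6]
ft_force: [-0.0, 0.7, 0.3]
finger_gap: 40.2
time: 12.95
tool_pos: [416.0, -234.2, 38.3]
tcp_rot: [-180.0, -0.2, -38.7]
ft_force: [-1.4, 1.7, 5.2]
finger_gap: 30.6
time: 13.65
tool_pos: [417.2, -235.4, 182.1]
tcp_rot: [-180.0, -0.5, -38.7]
ft_force: [0.1, -0.4, -1.2]
finger_gap: 30.6
[480.2 109.7]
[473.8 165.4]
t 13.65 pos [ 417.2 -235.4  182.1] yaw -38.7 gap 30.6 F [ 0.1 -0.4 -1.2] j [-36. -11. 108.  -0.  82.   3.]
shift [-166.4 -308.8    4.8] turn -45.3
```

```bash
python3 -m pendant '[[0,-8,-15,0,0],[0,-17,-31.5,0,0],[0,-17,-31.5,0,0],[0,-18,-33,0,0],[0,-18,-33,0,0],[0,-18,-33,0,0],[0,-18,-33,0,0],[0,-18,-33,0,0],[0,-18,-33,0,0],[0,-16.4,-32.8,0,0]]' 40
python3 -m pendant '[[0,0,0,0,-7.5],[0,0,0,0,-7.5],[0,0,0,0,-7.5],[0,0,0,0,-7.5],[0,0,0,0,-7.5],[0,0,0,0,-7.8],[0,0,0,0,0],[0,0,0,0,0]]'
python3 - <<'E'
from h import *
delta([480.2,109.7,82],6.6)
p,d=optics.snapshot('wrist'); cv2.imwrite('pics/w4.png',p)
E
```

```text
time: 14.65
tool_pos: [477.2, 113.1, 175.7]
tcp_rot: [180.0, 0.0, -38.7]
ft_force: [1.4, -0.6, -1.4]
finger_gap: 30.4
time: 15.45
tool_pos: [477.4, 111.5, 175.9]
tcp_rot: [180.0, 0.0, 6.4]
ft_force: [0.3, -0.1, -2.3]
finger_gap: 30.1
t 15.45 pos [477.4 111.5 175.9] yaw 6.4 gap 30.1 F [ 0.3 -0.1 -2.3] j [  7.  -8. 106.   0.  82.   1.]
shift [ 2.7  2.1 93.9] turn -0.2
```

View pics/w4.png

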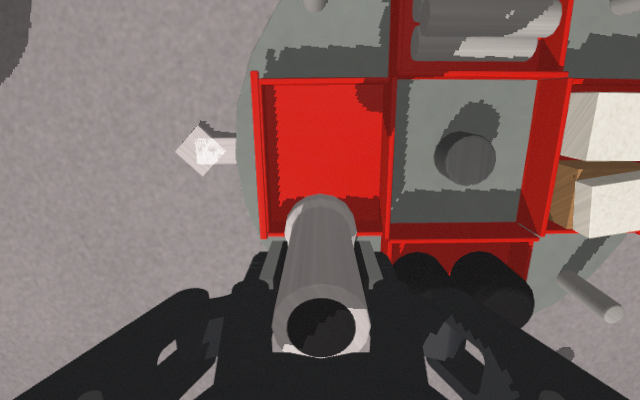

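The wrist view shows the spacer held upright above the lower half of the bin. The bin spans cols 260–388 and rows 75–236, and the pointer tip is at (178,150). I compare predicted bin corners before lowering.

```bash
python3 -m pendant '[[0,2.7,2.1,0,0],[0,0,0,20,0],[0,0,0,25,0],[0,0,0,20,0],[0,0,0,12,0],[0,0,0,6,0],[0,0,0,0,0]]' 40
python3 - <<'E'
from h import *
# evaluate the w4 view: wrist camera moved rigidly with the tool; rebuild its pose for TCP (477.4,111.5,175.9,yaw6.4)
k=cam('wrist'); s=r.sense(); Rt=Ro.from_euler('xyz',s['tcp_rot'],degrees=True).as_matrix()
e=Rt.T@(k[2]-s['tool_pos']); Rc=Rt.T@k[3]; R0=Ro.from_euler('xyz',[180,0,6.4],degrees=True).as_matrix()
K=(k[0],k[1],R0@e+np.array([477.4,111.5,175.9]),R0@Rc)
print('tip',atz((176,150),6,K).round(1),'outer far',atz((254,72),61,K).round(1),'outer near',atz((262,238),61,K).round(1),'inner far',atz((387,76),76,K).round(1))
a=np.radians(-173.4);c=np.array([586.3,150.2]);u=np.array([np.cos(a),np.sin(a)]);v=np.array([-u[1],u[0]])
print('expect',c+250*u,c+160*u-60*v,c+160*u+60*v,c+60*u-60*v)
delta([480.2,109.7,82],6.6)
E
```

```text
time: 16.2
tool_pos: [480.4, 109.7, 92.9]
tcp_rot: [180.0, 0.1, 6.6]
ft_force: [0.5, -0.5, -1.3]
finger_gap: 30.6
tip [337.6 123.3   6. ] outer far [417.  196.7  61. ] outer near [431.2  68.2  61. ] inner far [510.3 203.3  76. ]
expect [337.9568086  121.46571238] [420.46412847 191.41242186] [434.25658653  72.20768999] [519.80140503 202.90613691]
t 16.2 pos [480.4 109.7  92.9] yaw 6.6 gap 30.6 F [ 0.5 -0.5 -1.3] j [  7.  -3. 111.  -0.  72.   0.]
shift [-0.2 -0.  10.9] turn 0.0
```

Bin corners match within 4 mm. Lowering slowly.

```bash
python3 -m pendant '[[0,0,0,4,0],[0,0,0,3,0],[0,0,0,1,0],[0,0,0,0.5,0],[0,0,0,0,0]]' 40 
python3 -m pendant '[[0,0,0,0.7,0],[0,0,0,0.7,0],[0,0,0,0,0]]' 40 
python3 -m pendant '[[0,0,0,0.7,0],[0,0,0,0.5,0],[0,0,0,0,0]]' 40
```

```text
time: 16.7
tool_pos: [480.8, 109.8, 85.0]
tcp_rot: [180.0, -0.0, 6.6]
ft_force: [-0.1, -0.1, -0.5]
finger_gap: 30.3
time: 17.0
tool_pos: [480.6, 109.8, 83.4]
tcp_rot: [-180.0, 0.0, 6.6]
ft_force: [0.4, 0.3, -1.5]
finger_gap: 30.4
time: 17.3
tool_pos: [480.7, 109.8, 82.4]
tcp_rot: [-180.0, -0.0, 6.6]
ft_force: [-1.0, -0.5, -0.2]
finger_gap: 30.4
```

```bash
python3 -m pendant '[[0,0,0,0.6,0],[0,0,0,0.6,0],[0,0,0,0,0]]' 40 
python3 -m pendant '[[0,0,0,0.6,0],[0,0,0,0.6,0],[0,0,0,0,0]]' 40
```

```text
time: 17.6
tool_pos: [480.8, 109.8, 82.3]
tcp_rot: [180.0, -0.0, 6.6]
ft_force: [-6.4, -1.1, 12.2]
finger_gap: 30.7
time: 17.9
tool_pos: [481.0, 109.8, 82.3]
tcp_rot: [180.0, -0.0, 6.7]
ft_force: [-11.0, -1.8, 22.8]
finger_gap: 30.3
```

On the floor at TCP z 82.3, as predicted. I relax the load and release.

```bash
python3 -m pendant '[[0,0,0,-0.7,0],[0,0,0,-0.6,0],[0,0,0,0,0],[0.4,0,0,0,0],[0.5,0,0,0,0],[0.6,0,0,0,0],[0.6,0,0,0,0]]' 20
python3 -m pendant '[[0.6,0,0,-10,0],[0.6,0,0,-20,0],[0.6,0,0,-35,0],[0.6,0,0,-35,0],[0.6,0,0,-35,0],[0.8,0,0,-10,0],[0.8,0,0,0,0]]'
python3 -c "
from h import *
bores('w5'); delta([463.4,-370.1,229.5],-38.6)"
```

```text
time: 18.6
tool_pos: [480.7, 109.8, 81.1]
tcp_rot: [180.0, 0.0, 6.6]
ft_force: [0.3, 0.3, -0.2]
finger_gap: 51.4
time: 19.3
tool_pos: [482.1, 110.0, 229.1]
tcp_rot: [-180.0, -0.3, 6.6]
ft_force: [0.7, -0.3, -0.9]
finger_gap: 68.0
[318.2 198.6] 604 z90 [479.6  98.6  90. ] depth [478.2 112.2 136.7]
t 19.35 pos [481.1 109.8 226.9] yaw 6.6 gap 67.9 F [-0.3  0.3  0.2] j [  7.  -9. 102.   0.  87.   0.]
shift [-73.1 474.7  -2.7] turn 45.2
```

```bash
python3 -m pendant '[[0.8,-4,25,0,0],[0.8,-7,45,0,0],[0.8,-7,45,0,0],[0.8,-7,45,0,0],[0.8,-7,45,0,0],[0.8,-7,45,0,0],[0.8,-7,45,0,0],[0.8,-7,45,0,0],[0.8,-7,45,0,0],[0.8,-7,45,0,0]]'
python3 -m pendant '[[0.8,-5,30,-2.7,0],[0.8,-3,15,0,0],[0.8,0,0,0,0],[0.8,0,0,0,0],[0.8,0,0,0,0]]'
python3 -c "
from h import *
bores('w6'); delta([463.4,-370.1,36],6.6)"
```

```text
time: 20.35
tool_pos: [462.5, -326.2, 223.6]
tcp_rot: [-179.8, 0.1, 6.6]
ft_force: [1.6, 0.7, 0.8]
finger_gap: 68.5
time: 20.85
tool_pos: [461.4, -369.0, 228.4]
tcp_rot: [-179.9, 0.0, 6.7]
ft_force: [0.2, 0.4, -0.3]
finger_gap: 68.0
[325.4 188.2] 444 z90 [ 463.2 -370.1   90. ] depth [ 463.1 -369.5   92.6]
t 20.9 pos [ 461.5 -369.1  228.7] yaw 6.7 gap 68.6 F [-0.2  0.3  0.5] j [-44.   6.  87.   0.  87. -50.]
shift [  1.8   1.3 192.7] turn 0.1
```

```bash
python3 -m pendant '[[0.8,1.7,1.0,20,0],[0.8,0,0,30,0],[0.8,0,0,35,0],[0.8,0,0,35,0],[0.8,0,0,35,0],[0.8,0,0,25,0],[0.8,0,0,12.7,0],[0.8,0,0,0,0],[0.45,0,0,0,0],[0.3,0,0,0,0]]' 20
python3 -m pendant '[[0.2,0,0,0,0],[0.2,0,0,0,0],[0,0,0,0,0],[0,0,0,0,0],[0,0,0,0,0]]' 40
python3 -m pendant '[[0,0,0,-5,0],[0,0,0,-15,0],[0,0,0,-30,0],[0,0,0,-35,0],[0,0,0,-35,0],[0,0,0,-30,0],[0,0,0,0,0],[0,0,0,0,0]]'
python3 -c "
from h import *
delta([474,165.4,82],6.6)"
```

```text
time: 21.9
tool_pos: [464.3, -372.5, 38.5]
tcp_rot: [179.8, -0.1, 6.7]
ft_force: [0.3, 0.5, 0.4]
finger_gap: 40.2
time: 22.4
tool_pos: [464.3, -372.6, 38.4]
tcp_rot: [179.8, -0.1, 6.6]
ft_force: [1.2, 1.9, 6.9]
finger_gap: 30.7
time: 23.2
tool_pos: [463.3, -371.9, 187.6]
tcp_rot: [179.9, -0.1, 6.6]
ft_force: [0.1, 0.6, -3.1]
finger_gap: 30.5
t 23.2 pos [ 463.3 -371.9  187.6] yaw 6.6 gap 30.5 F [ 0.1  0.6 -3.1] j [-44.   8.  90.  -0.  83. -50.]
shift [  72.6 -532.7  104.7] turn 0.0
```

```bash
python3 -m pendant '[[0,3,-22,-20,0],[0,6,-43,-10,0],[0,6,-43,0,0],[0,6,-43,0,0],[0,6,-43,0,0],[0,6,-43,0,0],[0,6,-43,0,0],[0,6,-43,0,0],[0,6,-43,0,0],[0,6,-43,0,0]]' 40
python3 -m pendant '[[0,6,-43,0,0],[0,5,-40,0,0],[0,4,-30,0,0],[0,0.6,-10,0,0],[0,0,0,0,0],[0,0,0,0,0],[0,0,0,0,0]]'
python3 - <<'E'
from h import *
delta([474,164,92],6.6)
p,d=optics.snapshot('wrist'); cv2.imwrite('pics/w7.png',p)
E
```

```text
time: 24.2
tool_pos: [470.7, 43.1, 214.3]
tcp_rot: [-180.0, 0.2, 6.6]
ft_force: [0.9, 0.0, -1.5]
finger_gap: 30.6
time: 24.9
tool_pos: [473.4, 164.0, 215.7]
tcp_rot: [180.0, 0.0, 6.6]
ft_force: [-1.1, -0.3, -1.5]
finger_gap: 30.5
t 24.9 pos [473.4 164.  215.7] yaw 6.6 gap 30.5 F [-1.1 -0.3 -1.5] j [ 13.  -8. 102.  -0.  86.   7.]
shift [  0.7  -0.  123.7] turn -0.0
```

View pics/w7.png

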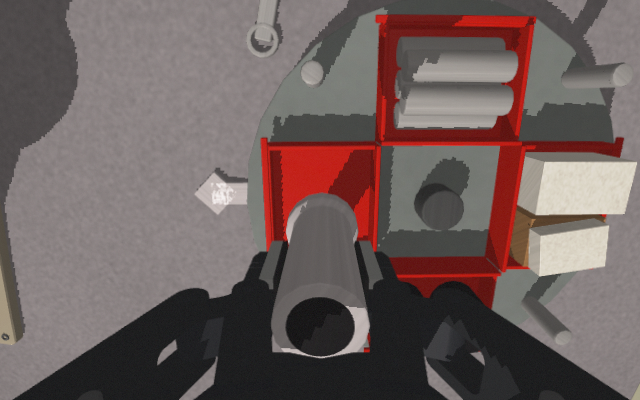

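The second spacer is held upright over the left half of the bin. The pointer tip is at (195,193) and the bin is still square to it. Lowering the same way.

```bash
python3 -m pendant '[[0,0.7,0,15,0],[0,0,0,30,0],[0,0,0,30,0],[0,0,0,25,0],[0,0,0,15,0],[0,0,0,8.7,0],[0,0,0,5,0],[0,0,0,2,0],[0,0,0,0,0],[0,0,0,0,0]]' 40 
python3 -m pendant '[[0,0,0,0.7,0],[0,0,0,0.7,0],[0,0,0,0,0]]' 40 
python3 -m pendant '[[0,0,0,0.7,0],[0,0,0,0.5,0],[0,0,0,0,0]]' 40
```

```text
time: 25.95
tool_pos: [475.0, 165.6, 86.5]
tcp_rot: [-180.0, -0.1, 6.6]
ft_force: [-0.0, 0.5, -1.3]
finger_gap: 30.5
time: 26.25
tool_pos: [474.3, 165.5, 84.2]
tcp_rot: [-180.0, -0.0, 6.7]
ft_force: [-0.2, -0.0, -1.6]
finger_gap: 30.4
time: 26.55
tool_pos: [474.1, 165.4, 82.8]
tcp_rot: [180.0, 0.0, 6.6]
ft_force: [0.0, -0.1, -1.6]
finger_gap: 30.3
```

```bash
python3 -m pendant '[[0,0,0,0.5,0],[0,0,0,0,0]]' 40 
python3 -m pendant '[[0,0,0,0.5,0],[0,0,0,0,0]]' 40
```

```text
time: 26.75
tool_pos: [474.3, 165.4, 82.5]
tcp_rot: [-180.0, -0.0, 6.6]
ft_force: [-0.4, 0.5, -0.5]
finger_gap: 30.6
time: 26.95
tool_pos: [474.4, 165.5, 82.4]
tcp_rot: [-180.0, -0.0, 6.6]
ft_force: [-2.1, -0.1, 4.1]
finger_gap: 30.2
```

Touchdown with about 5 N. Release, rise, move aside and check.

```bash
python3 -m pendant '[[0,0,0,0,0],[0.4,0,0,0,0],[0.5,0,0,0,0],[0.6,0,0,0,0],[0.6,0,0,0,0],[0.6,0,0,-10,0],[0.6,0,0,-20,0],[0.6,0,0,-35,0],[0.6,0,0,-35,0],[0.6,0,0,-35,0]]' 20
python3 -m pendant '[[0.6,0,10,-15,0],[0.6,0,18,-15,0],[0.6,0,0,0,0],[0.6,0,0,0,0],[0.6,0,0,0,0],[0.6,0,0,0,0]]'
python3 - <<'E'
from h import *
bores('w8'); delta([474,164,92],6.6)
w=cv2.imread('pics/w8.png'); K=cam('wrist'); a=np.radians(-173.4);c=np.array([586.3,150.2]);u=np.array([np.cos(a),np.sin(a)]);v=np.array([-u[1],u[0]])
print(proj([[*(c+250*u),6]]+[[*(c+110*u+s*v),134] for s in(26,-30)]+[[*(c+160*u+s*v),61] for s in(60,-60)],K).round(0))
E
```

```text
time: 27.95
tool_pos: [474.1, 165.4, 219.0]
tcp_rot: [-180.0, -0.0, 6.6]
ft_force: [0.4, 0.9, 1.3]
finger_gap: 51.3
time: 28.55
tool_pos: [476.7, 137.9, 245.5]
tcp_rot: [-180.0, 0.1, 6.7]
ft_force: [-0.0, 0.7, -0.1]
finger_gap: 51.2
[322.9 156.8] 584 z90 [473.4 160.7  90. ] depth [472.3 168.2 136.8]
[321.8 226.6] 484 z90 [480.2  94.6  90. ] depth [478.1 112.4 136.6]
t 28.6 pos [476.8 137.9 245.7] yaw 6.7 gap 51.2 F [0.3 0.  1.1] j [ 10.  -9. 100.   0.  89.   4.]
shift [  0.5 -26.3 153.7] turn 0.1
[[202. 165.]
 [324. 226.]
 [324. 157.]
 [275. 232.]
 [271. 113.]]
```

View pics/w8.png

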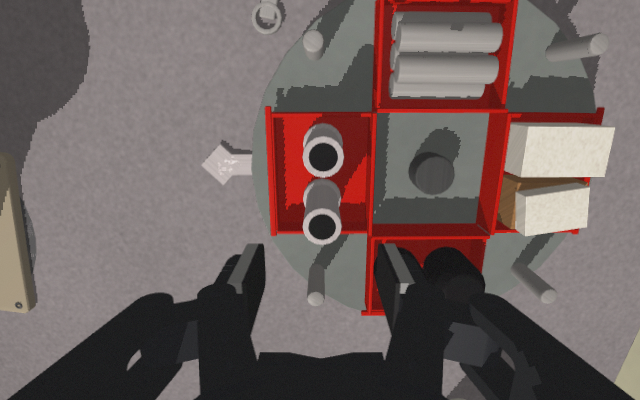

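The last view shows both spacers upright in the bin, with bores at (322,157) and (322,227), predicted (324,157) and (324,226). The pointer tip is at (202,165) as predicted and the bin is centred on it. The gripper is clear, so I hand in.

```bash
python3 -c "
from bench import hand_in
print(hand_in())"
```

```text
the job is handed in; nothing more can be done
None
```

I turned the carousel about 138° clockwise by lightly gripping one rim post and carrying it round. Then I set both spacers upright in the empty bin, one in each half, and handed in at about 28.6 s of the 72 s allowed. No verdict is reported.

**Bin position:** the bin measured about −173.3° against the pointer's −173.45°, roughly 1 mm off the pointer's line before placing. In the last wrist picture the pointer tip was where predicted. The bin's outer corners were 4–5 px outside the prediction on both sides, so the bin is still centred.

**Spacers:** they stand about 26 mm and 30 mm either side of the pointer's line, within about 2 mm of the bin's cross line. Both look upright. They are released, and the gripper is clear of everything.

**Heights:** spacer tops read about 136.7 mm by depth, against 134 mm expected. They also read about 2.7 mm high on the bench, so I take this as camera bias and both flanges as sitting on the floor.

**Checks that disagreed or were missing:**
- One two-view height for the first spacer came out wrong (120 mm) from a rough pixel and a poor baseline. I relied on the depth reading and the wrist view instead.
- The first spacer was pressed down with about 23 N before I eased off. The second touched down with about 5 N.
- I did not measure the bottle, carton and wrench again at the end. The arm never came near them and no unexpected contact forces showed.

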